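# Load two spacers on the arbor, widest first

### The job

Two round steel spacer rings lie loose on the bench next to the spacer arbor, the short post on a round bolted foot. Thread both onto the post, the wider, thicker ring first so that it rests on the shoulder at the bottom, then the narrower, thinner ring flat on top of it, and let go of both. Leave the square tube offcut where it stands.

Things in the scene. Friction and masses are not known exactly. Their poses are not given: they have to be found in the camera images.
- wide_spacer_mid (a point): centre (half-way up, on the axis of the bore) of the wide spacer: a plain steel ring lying flat, outside diameter 60 mm, bore 28 mm, 26 mm thick, about 0.4 kg. z is its axis; it is round, so its yaw does not matter. It may lie on either of two spots, the narrow spacer on the other.
- narrow_spacer_mid (a point): centre (half-way up, on the axis of the bore) of the narrow spacer: a plain steel ring lying flat, outside diameter 44 mm, bore 28 mm, 18 mm thick, about 0.13 kg. z is its axis; round, so its yaw does not matter.
- arbor_seat (a point): point on the arbor's axis at its shoulder, where the first ring rests, 16 mm above the bench; z up along the post. Fixed, steel: round foot 84 mm wide, 10 mm thick, four bolt heads 3.5 mm high on it; shoulder 48 mm wide, 6 mm above the foot; post 16 mm wide, ending 52 mm above the shoulder, its top 11 mm tapering to 6 mm. The 28 mm bores pass the post with 6 mm to spare all round.
- square_tube_mid (a point): centre (half-way up) of the square tube offcut, a bystander to be left alone: dark steel, 55 x 55 mm outside, 52 mm tall, open top and bottom, standing loose on the bench on the left.
Things that resemble listed ones, but are neither listed nor needed, are in the scene too. Leave any orange look-alike of the part that bears narrow_spacer_mid alone. What is shaped like the part that bears wide_spacer_mid but black is not meant.

How it is judged:
By the outcome, as a careful person would: the job done as asked, in the order asked, and still so for the second after the job is handed in, with the robot touching nothing.
It also fails if it takes over 54 s, if anything falls off the work surface, if the arm or the gripper's body presses on something with over 40 N, if the wrist force passes 120 N, or if a joint passes its speed limit or range.

### The arm

A 7-joint arm with a two-finger parallel gripper is mounted at the origin on the work surface; the furniture and walls round the work are solid. World frame = base frame: x ahead of the robot, y to its left, z up, the work surface at z = 0. Lengths are in mm, angles in degrees, forces in N, time in s.
With the tool pointing down it reaches from about 400 to 750 mm from the base axis. Payload 19.5 kg.
Tool frame: the origin (TCP) lies midway between the tips of the shut fingers; the grasp point (between the pads) lies 19 mm behind it; z points along the fingers, y is the line along which they close (so a half turn about z gives the same grasp; the last joint's range is limited). The gripper opens to 85 mm and grips with 20 to 120 N. Pads are 22 mm wide; open, the fingers measure 114 mm over their backs; the gripper's body (76 mm by 85 mm) begins 54 mm behind the grasp point. The pads swing forward as they close: fully open they stand 13 mm farther back than shut.
Start: joints at [68.428, 40.479, -1.581, 85.061, 1.261, 54.483, -4.326], TCP at [188.926, -543.049, 231.268] pointing down, gripper open.
Joint ranges: [-155.06, 155.06], [-18.47, 123.98], [-90, 86.84], [0, 140.48], [-83.41, 263.41], [0, 116], [-161.91, 161.91]. Speed limits (degrees/s): [108.29, 108.29, 147.25, 147.25, 172.46, 172.46, 172.46].

### API

Orientations are given as a 3x3 rotation matrix whose columns are the frame's x, y, z axes.
In Python, from rig import * gives the robot as it stands. The module is installed in compiled form; this text tells all that it offers.
- The arm moves only by the shell command python3 -m creep 'ROWS' [OPENING]. ROWS is JSON, a list of rows, each a list of 2 entries, a list of its own where there are three numbers: the shift along the tool's x, y, z in cm, then the turn, a rotation vector about the tool's x, y, z in rad. A call has 1 to 12 rows; each row shifts and turns the commanded pose from where the row before left it, along the tool's axes as they then stand; what a row does not reach is not made up. A row lasts 1/10 s, in which the tool goes at most 50 mm and 8.59 degrees, less where a joint would pass 70% of its speed; a pose out of reach is approached as far as the arm can. A call is refused whole if a number of a shift passes 5 or a number of a turn 0.15, either way. A call with a gripper value outside its range is refused whole. OPENING is the opening in per cent of the stroke, from 0 (shut) to 100 (fully open), set as the call begins (- or left out, the last holds). The fingers move at their own pace and stop on an object; the grip force is fixed at half the most. Time passes only in rows, so rows that do not move let the fingers close. It gives the time, the measured TCP pose, the force, the opening and the grip force at its end, in the units of the state.
- sense(): the state, without advancing time (a new reading comes with each control period).
- camera(name): name is "side" or "top" or "wrist"; returns a dict with "frame" (384x512x3 uint8, blue, green, red), "fov_y" (degrees; the focal length in pixels is half the picture's height over the tangent of half this angle, whatever the lens; pixels are square), "cx", "cy" (the principal point, pixels), "rvec" (rotation vector, rad) and "tvec" (3), from world to camera coordinates, as OpenCV has them; the wrist camera has in their place "mount" (4x4, takes a point from camera to tool coordinates, whose origin is the TCP and whose axes are the flange's). Camera axes: x right, y down, z forward; pixel columns grow to the right and rows downward; lengths in mm; the calibration is good to about 2 mm. A picture is of the moment at which its call begins: read the wrist's pose just before it. There is no depth.
- sign_off(): hands the job in; it is judged then, once.
The state is a dict: "time_s": time; "joint_pos": joint angles; "joint_vel": joint speeds; "tau": joint torques, N m; "position": TCP position; "ee_rot": TCP orientation; "contact_force": force on the tool from outside, world axes, zero at the start; "ft_torque": the same for the moment, N m; "gripper_width": finger opening in mm; "gripper_force": force on a finger pad.
Only numpy, scipy, OpenCV 4.12 (cv2) and the standard library are available. Lean on these libraries where they do the work, as an engineer would, in place of code of your own. Each camera call takes 0.05 s, during which the arm holds its last target. There are 200 camera calls.

## Working session

There is one attempt and no reset: what is moved stays moved. The work goes in short steps, Python scripts to look and compute and a shell command to move; the robot and the scene stay as the last step left them, time stands still between calls to the robot, and variables do not carry over. Pictures are saved under pics/ and viewed, at most 10 in all, crops included, and the job is handed in when it is done.

```bash
mkdir -p pics; cat > h.py <<'E'
from rig import *
import numpy as np, cv2
def K(c):
    f=c["frame"].shape[0]/2/np.tan(np.radians(c["fov_y"]/2))
    return f
def cam(n):
    s=sense(); c=camera(n)
    if "mount" in c:
        T=np.eye(4);T[:3,:3]=np.array(s["ee_rot"]);T[:3,3]=s["position"]
        W=T@np.array(c["mount"]); c["R"]=W[:3,:3]; c["o"]=W[:3,3]
    else:
        R=cv2.Rodrigues(np.array(c["rvec"],float))[0]; c["R"]=R.T; c["o"]=-R.T@np.array(c["tvec"],float).ravel()
    return c
def at(c,u,v,z):
    d=c["R"]@np.array([(u-c["cx"])/K(c),(v-c["cy"])/K(c),1]); return c["o"]+d*(z-c["o"][2])/d[2]
def px(c,p):
    q=c["R"].T@(np.array(p)-c["o"]); return q[:2]/q[2]*K(c)+[c["cx"],c["cy"]]
E
python3 - <<'E'
from h import *
import pickle
s=sense();print(s["time_s"],s["position"],np.round(s["ee_rot"],3).tolist(),s["gripper_width"])
for n in("top","side"):
    c=cam(n);cv2.imwrite(f"pics/{n}0.png",c["frame"]);pickle.dump(c,open(n+".pkl","wb"));print(n,c["o"].round(),c["R"].round(2).tolist(),c["fov_y"],c["cx"],c["cy"])
E
```

```text
0.0 [ 188.85353982 -542.84127687  230.87634925] [[0.944, 0.329, -0.0], [0.329, -0.944, 0.001], [-0.0, -0.001, -1.0]] 85.56138382781262
top [398. 198. 895.] [[0.02, -0.99, 0.14], [-1.0, -0.03, -0.02], [0.02, -0.14, -0.99]] 50.078047289582585 259.5954419720147 191.79958830638589
side [ 764. -191.  781.] [[0.85, 0.44, -0.29], [0.53, -0.72, 0.45], [-0.0, -0.54, -0.84]] 44.59515111975198 255.5961906141546 194.46765994530054
```

View pics/top0.png

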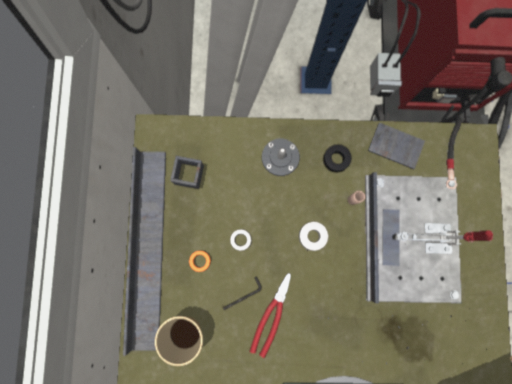

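View pics/side0.png

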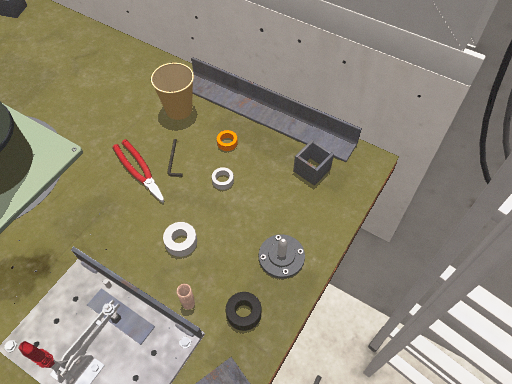

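Top view: the wide steel ring is at (314,236) with a black look-alike at (337,158). The narrow steel ring is at (240,240) with an orange look-alike at (200,261). The arbor is at (280,157) and the tube at (187,172). The side view agrees: wide (180,239), narrow (222,178), black (243,310), orange (227,140), arbor (282,254). I choose the two pale steel rings.

```bash
python3 - <<'E'
from h import *
import pickle
t=pickle.load(open("top.pkl","rb"));s=pickle.load(open("side.pkl","rb"))
def blob(c,u,v,r,thr=190):
    g=c["frame"].min(2);m=(g>thr).astype(np.uint8)
    mm=np.zeros_like(m);cv2.circle(mm,(u,v),r,1,-1);m=m*mm
    k=max(cv2.findContours(m,cv2.RETR_EXTERNAL,cv2.CHAIN_APPROX_NONE)[0],key=cv2.contourArea)
    e=cv2.fitEllipse(k);return e
for n,zt,a,b in(("wide",26,(314,236,24),(180,239,26)),("narrow",18,(240,240,17),(222,178,17))):
    for c,q in((t,a),(s,b)):
        e=blob(c,*q);print(n,np.round(e[0],1),np.round(e[1],1),at(c,*e[0],zt).round(1), "major mm",e[1][1]/K(c)*np.linalg.norm(at(c,*e[0],zt)-c["o"]))
print("post top",at(t,282,153,68).round(),at(s,283,238,68).round())
print("foot",at(t,280.5,157,10).round(),at(s,282,256,10).round())
print("tube",at(t,187,172,52).round())
im=np.hstack([cv2.resize(t["frame"][130:270,180:360],None,fx=2.2,fy=2.2,interpolation=2),cv2.resize(s["frame"][160:300,150:320],None,fx=2.2,fy=2.2,interpolation=2)])
cv2.imwrite("pics/c1.png",im)
E
```

```text
wide [313.5 235.7] [26.6 27.3] [433.9  67.1  26. ] major mm 58.51272491589678
wide [178.9 236. ] [27.5 31.9] [435.7  67.1  26. ] major mm 58.81384642293841
narrow [240.2 239.5] [19.  19.4] [422.4 221.5  18. ] major mm 41.45138961035787
narrow [222.  175.9] [16.5 20.5] [424.2 222.2  18. ] major mm 40.848432591843974
post top [600. 139.  68.] [607. 143.  68.]
foot [606. 138.  10.] [611. 138.  10.]
tube [558. 335.  52.]
```

View pics/c1.png

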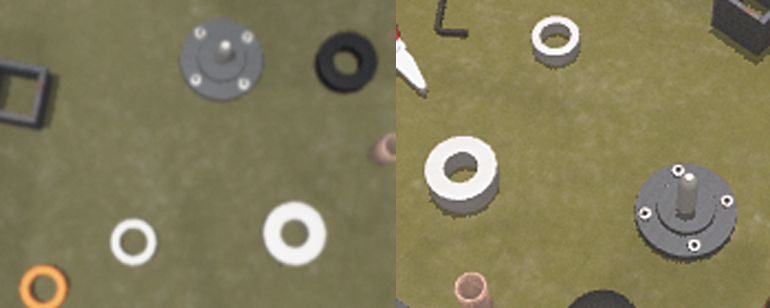

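The measurements match the given sizes: wide about (435,67), narrow about (423,222), arbor about (607,138). First I turn the tool so its axes line up with the world axes, then move over the wide ring.

```bash
python3 -m creep '[[[0,0,0],[0,0,0.112]],[[0,0,0],[0,0,0.112]],[[0,0,0],[0,0,0.111]],[[4,0,0],[0,0,0]],[[4,0,0],[0,0,0]],[[4,0,0],[0,0,0]],[[4,-2,0],[0,0,0]],[[4,-3,0],[0,0,0]],[[4,-4,0],[0,0,0]],[[0,-4,0],[0,0,0]],[[0,-4,0],[0,0,0]],[[0,-4,0],[0,0,0]]]' 100
python3 -m creep '[[[0,-4,0],[0,0,0]],[[0,-4,0],[0,0,0]],[[0,-4,0],[0,0,0]],[[0,-4,0],[0,0,0]],[[0,-4,0],[0,0,0]],[[0,-4,0],[0,0,0]],[[0,-4,0],[0,0,0]],[[0,-4,0],[0,0,0]],[[0,-4,0],[0,0,0]],[[0,-3,0],[0,0,0]],[[0,0,0],[0,0,0]],[[0,0,0],[0,0,0]]]'
python3 -c "
from h import *
s=sense();print(s['time_s'],s['joint_pos'],np.round(s['ee_rot'],3).tolist())"
```

```text
time_s: 1.3
position: [424.1, -336.0, 231.0]
ee_rot: [[1.0, -0.0, -0.0], [-0.0, -1.0, 0.0], [-0.0, -0.0, -1.0]]
contact_force: [0.9, -1.4, 0.2]
gripper_width: 85.4
gripper_force: 0.0
time_s: 2.5
position: [424.3, 52.4, 231.2]
ee_rot: [[1.0, 0.001, -0.0], [0.001, -1.0, -0.0], [-0.0, 0.0, -1.0]]
contact_force: [0.3, 0.0, 0.8]
gripper_width: 85.2
gripper_force: 0.0
2.5 [-18.46065726  29.19036208  11.56595265 114.00904263  -9.19424671
  37.67485824 -90.97740805] [[1.0, 0.001, -0.0], [0.001, -1.0, -0.0], [-0.0, 0.0, -1.0]]
```

```bash
python3 -m creep '[[[1.1,-1.5,2],[0,0,0]],[[0,0,3],[0,0,0]],[[0,0,3],[0,0,0]],[[0,0,0],[0,0,0]],[[0,0,0],[0,0,0]]]'
python3 - <<'E'
from h import *
c=cam("wrist");f=c["frame"];cv2.imwrite("pics/w1.png",f)
print(c["o"].round(),c["R"].round(2).tolist())
for n,p in(("wide",(435,67,26)),("tcp",sense()["position"])):print(n,px(c,p))
g=(f.min(2)>150).astype(np.uint8)
for k in cv2.findContours(g,cv2.RETR_EXTERNAL,cv2.CHAIN_APPROX_NONE)[0]:
    if cv2.contourArea(k)>800:
        e=cv2.fitEllipse(k);print(np.round(e[0],1),np.round(e[1],1),at(c,*e[0],26).round(1))
E
```

```text
time_s: 3.0
position: [435.5, 66.4, 151.9]
ee_rot: [[1.0, -0.002, -0.001], [-0.002, -1.0, -0.0], [-0.001, 0.0, -1.0]]
contact_force: [-0.4, -0.4, 1.0]
gripper_width: 85.5
gripper_force: 0.0
[508.  66. 294.] [[-0.0, -0.96, -0.28], [-1.0, 0.0, 0.0], [-0.0, 0.28, -0.96]]
wide [256.46891687 185.95129281]
tcp [256.19925188 251.8467569 ]
[ 85.3 196.6] [42.1 49.5] [425.5 217.6  26. ]
[255.6 185.9] [64.5 66.5] [435.1  67.7  26. ]
[282.1 493. ] [ 83.2 919. ] [50.  37.1 26. ]
[465.9 186. ] [ 97.3 379.5] [ 434.6 -115.3   26. ]
[164.9  10. ] [23.7 75.5] [571.8 135.3  26. ]
```

View pics/w1.png

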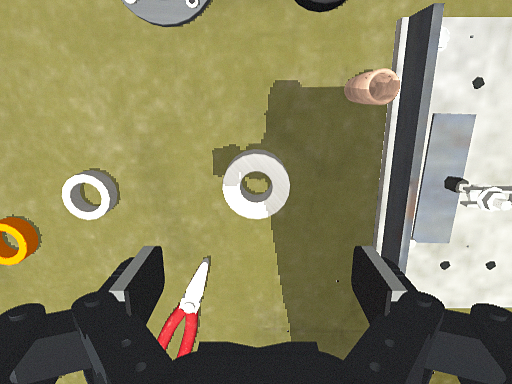

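The wide ring is centred at pixel (256,186), which gives (435,67.5) and agrees with the other views. The pliers and narrow ring are clear of the fingers. Descend and grip.

```bash
python3 -m creep '[[[0,-0.1,3],[0,0,0]],[[0,0,3],[0,0,0]],[[0,0,3],[0,0,0]],[[0,0,3],[0,0,0]],[[0,0,2],[0,0,0]],[[0,0,1],[0,0,0]],[[0,0,0],[0,0,0]],[[0,0,0],[0,0,0]]]'
python3 -m creep '[[[0,0,0],[0,0,0]],[[0,0,0],[0,0,0]],[[0,0,0],[0,0,0]],[[0,0,0],[0,0,0]],[[0,0,0],[0,0,0]],[[0,0,0],[0,0,0]],[[0,0,0],[0,0,0]],[[0,0,0],[0,0,0]],[[0,0,0],[0,0,0]]]' 0
```

```text
time_s: 3.85
position: [436.0, 68.3, 2.5]
ee_rot: [[1.0, -0.0, 0.001], [-0.0, -1.0, 0.0], [0.001, -0.0, -1.0]]
contact_force: [0.0, 0.3, 0.5]
gripper_width: 85.8
gripper_force: 0.0
time_s: 4.75
position: [435.9, 68.4, 2.4]
ee_rot: [[1.0, 0.0, 0.002], [0.0, -1.0, 0.0], [0.002, -0.0, -1.0]]
contact_force: [-1.0, -1.1, 22.1]
gripper_width: 57.6
gripper_force: 59.3
```

```bash
python3 -m creep '[[[0,0,-0.5],[0,0,0]],[[0,0,-1],[0,0,0]],[[0,0,-2],[0,0,0]],[[0,0,-3],[0,0,0]],[[0,0,-3],[0,0,0]],[[0,0,-2],[0,0,0]],[[0,0,0],[0,0,0]],[[0,0,0],[0,0,0]],[[0,0,0],[0,0,0]]]'
python3 - <<'E'
from h import *
c=cam("wrist");cv2.imwrite("pics/w2.png",c["frame"][150:])
print(sense()["position"])
E
```

```text
time_s: 5.65
position: [435.0, 68.2, 115.6]
ee_rot: [[1.0, -0.0, -0.001], [-0.0, -1.0, -0.0], [-0.001, 0.0, -1.0]]
contact_force: [0.0, 0.4, -4.3]
gripper_width: 57.2
gripper_force: 65.9
[435.00597383  68.17870407 115.55202425]
```

View pics/w2.png

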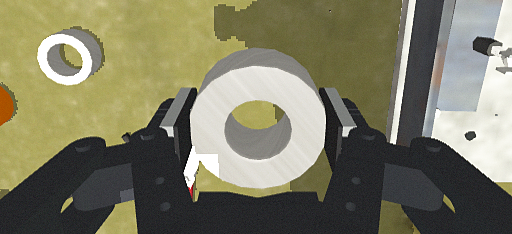

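The ring is held level between the pads (about 4 N of weight). I'll move part-way to the arbor and look at it from close by.

```bash
python3 -m creep '[[[2,-2,-1],[0,0,0]],[[3,-3,0],[0,0,0]],[[3,-2,0],[0,0,0]],[[1,0,0],[0,0,0]],[[0,0,0],[0,0,0]],[[0,0,0],[0,0,0]]]'
python3 - <<'E'
from h import *
import pickle
c=cam("wrist");pickle.dump(c,open("w3.pkl","wb"));print(sense()["position"])
print(px(c,(607,138,10)),px(c,(607,138,68)))
u,v=px(c,(607,138,20)).astype(int);a,b=max(v-90,0),max(u-110,0);print("off",b,a)
cv2.imwrite("pics/w3.png",cv2.resize(c["frame"][a:v+90,b:u+110],None,fx=3,fy=3,interpolation=2))
E
```

```text
time_s: 6.3
position: [524.5, 137.7, 125.5]
ee_rot: [[1.0, -0.001, -0.002], [-0.001, -1.0, -0.001], [-0.002, 0.001, -1.0]]
contact_force: [-0.1, 0.1, -4.1]
gripper_width: 57.2
gripper_force: 66.1
[524.50399921 137.6949367  125.80067753]
[256.58084865  84.75210995] [256.24645746  80.70705117]
off 146 0
```

View pics/w3.png

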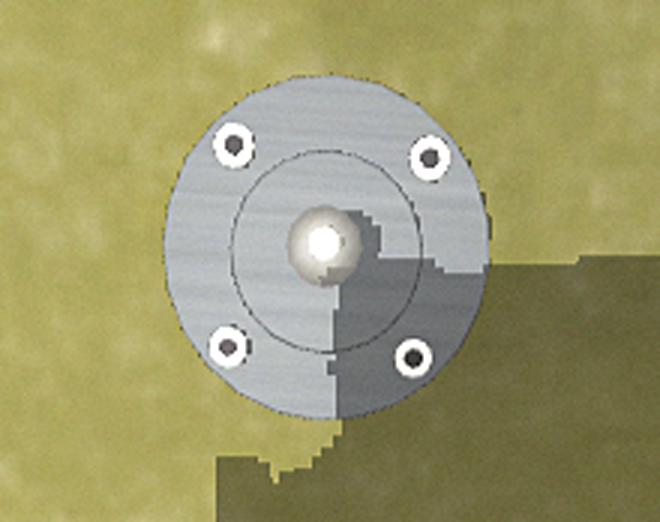

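The foot centre is at (255,82), the shoulder centre at (255,84) and the post tip at (254,80) in the full frame.

```bash
python3 - <<'E'
from h import *
import pickle
c=pickle.load(open("w3.pkl","rb"))
for u,v,z in((255,82.2,10),(254.8,83.7,16),(253.7,80.3,68)):print(at(c,u,v,z).round(1))
f=c["frame"];T=np.array([524.5,137.7,125.6])
for dz in(-2.4,3): print(px(c,T+[0,0,dz+26]))
g=cv2.cvtColor(f,cv2.COLOR_BGR2GRAY);m=((f.max(2).astype(int)-f.min(2))<25)&(g>140)
m=m.astype(np.uint8);m[:185]=0;m[:,:190]=0;m[:,325:]=0
k=max(cv2.findContours(m,cv2.RETR_LIST,cv2.CHAIN_APPROX_NONE)[0],key=cv2.contourArea);e=cv2.fitEllipse(k);print(e)
for dz in(-2.4,3):print((at(c,*e[0],T[2]+dz+26)-T).round(1))
E
```

```text
[608.9 139.2  10. ]
[607.5 139.3  16. ]
[607.2 139.5  68. ]
[256.52541394 277.9664138 ]
[256.47765759 285.16671334]
((257.48052978515625, 276.11651611328125), (122.52922821044922, 136.4705810546875), 88.91714477539062)
[ 0.9 -0.4 23.6]
[ 4.1 -0.4 29. ]
```

```bash
python3 -m creep '[[[3,-0.1,0],[0,0,0]],[[3,-0.1,0],[0,0,0]],[[2.25,0,0],[0,0,0]],[[0,0,0],[0,0,0]],[[0,0,2],[0,0,0]],[[0,0,2],[0,0,0]],[[0,0,2],[0,0,0]],[[0,0,0],[0,0,0]],[[0,0,0],[0,0,0]]]'
python3 -m creep '[[[0,0,1],[0,0,0]],[[0,0,1],[0,0,0]],[[0,0,1],[0,0,0]],[[0,0,1],[0,0,0]],[[0,0,0.4],[0,0,0]],[[0,0,0],[0,0,0]],[[0,0,0],[0,0,0]]]'
```

```text
time_s: 7.25
position: [607.5, 140.0, 66.8]
ee_rot: [[1.0, -0.001, -0.001], [-0.001, -1.0, -0.0], [-0.001, 0.0, -1.0]]
contact_force: [-0.1, 0.2, -4.1]
gripper_width: 56.8
gripper_force: 66.2
time_s: 7.95
position: [608.1, 140.2, 22.5]
ee_rot: [[1.0, -0.0, 0.0], [-0.0, -1.0, 0.0], [0.0, -0.0, -1.0]]
contact_force: [1.0, -0.0, -4.2]
gripper_width: 57.1
gripper_force: 66.2
```

```bash
python3 -m creep '[[[0,0,0.2],[0,0,0]],[[0,0,0],[0,0,0]],[[0,0,0],[0,0,0]]]'
python3 -m creep '[[[0,0,0.1],[0,0,0]],[[0,0,0],[0,0,0]],[[0,0,0],[0,0,0]]]' | grep -E "pos|force"
```

```text
time_s: 8.25
position: [608.0, 140.3, 20.5]
ee_rot: [[1.0, -0.0, 0.0], [-0.0, -1.0, 0.0], [0.0, -0.0, -1.0]]
contact_force: [-0.3, -0.6, -4.5]
gripper_width: 57.6
gripper_force: 66.2
position: [607.9, 140.3, 19.3]
contact_force: [-0.1, 0.0, -4.0]
gripper_force: 66.2
```

```bash
python3 -m creep '[[[0,0,0.1],[0,0,0]],[[0,0,0],[0,0,0]],[[0,0,0],[0,0,0]]]'| grep -E "pos|force"
python3 -m creep '[[[0,0,0.05],[0,0,0]],[[0,0,0],[0,0,0]],[[0,0,0],[0,0,0]]]' | grep -E "pos|force"
```

```text
position: [608.0, 140.2, 18.7]
contact_force: [-4.2, -0.6, 5.5]
gripper_force: 67.2
position: [608.0, 140.3, 18.6]
contact_force: [-5.9, -1.2, 14.2]
gripper_force: 68.3
```

The ring is seated (contact at the expected height), so release it and rise.

```bash
python3 -m creep '[[[0,0,0],[0,0,0]],[[0,0,0],[0,0,0]],[[0,0,0],[0,0,0]],[[0,0,0],[0,0,0]],[[0,0,0],[0,0,0]],[[0,0,0],[0,0,0]],[[0,0,0],[0,0,0]]]' 100
python3 -m creep '[[[0,0,-1],[0,0,0]],[[0,0,-2],[0,0,0]],[[0,0,-3],[0,0,0]],[[0,0,-3],[0,0,0]],[[0,0,-3],[0,0,0]],[[-2,0,0],[0,0,0]],[[-3,0,0],[0,0,0]],[[-3,0,0],[0,0,0]],[[0,0,0],[0,0,0]],[[0,0,0],[0,0,0]]]'
python3 - <<'E'
from h import *
c=cam("wrist");cv2.imwrite("pics/w4.png",c["frame"]);print(px(c,(607.6,139.4,42)),px(c,(607.6,139.4,68)))
f=c["frame"]
E
```

```text
time_s: 9.85
position: [607.9, 140.2, 17.8]
ee_rot: [[1.0, -0.0, 0.0], [-0.0, -1.0, 0.0], [0.0, -0.0, -1.0]]
contact_force: [0.3, 0.5, 0.8]
gripper_width: 84.8
gripper_force: 0.0
time_s: 10.85
position: [528.2, 140.4, 138.7]
ee_rot: [[1.0, -0.0, 0.001], [-0.0, -1.0, 0.001], [0.001, -0.001, -1.0]]
contact_force: [0.7, 0.2, -0.6]
gripper_width: 85.2
gripper_force: 0.0
[258.61811128  88.69530268] [258.68597765  87.36355687]
```

View pics/w4.png

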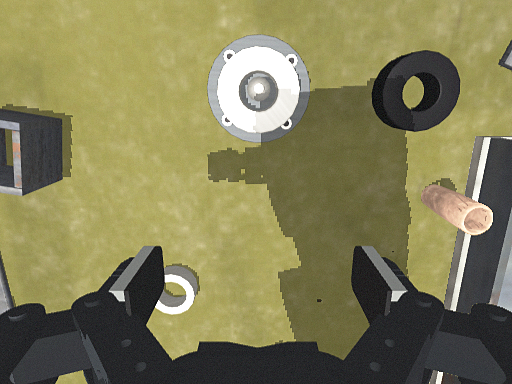

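The wide ring is seated flat at (258,88) with the post through its bore. The narrow ring is at (172,290). Next, go above the narrow ring.

```bash
python3 -m creep '[[[-2,-2,0],[0,0,0]],[[-3,-2,0],[0,0,0]],[[-3,-2,0],[0,0,0]],[[-2.5,-2.2,0],[0,0,0]],[[0,0,0],[0,0,0]],[[0,0,0],[0,0,0]]]'
python3 - <<'E'
from h import *
c=cam("wrist");f=c["frame"]
print(px(c,(423,222,18)))
m=((f.max(2).astype(int)-f.min(2))<25)&(f.min(2)>200)
for k in cv2.findContours(m.astype(np.uint8),cv2.RETR_EXTERNAL,cv2.CHAIN_APPROX_NONE)[0]:
    if cv2.contourArea(k)>800:
        e=cv2.fitEllipse(k);p=at(c,*e[0],18);print(np.round(e[0],1),np.round(e[1],1),p.round(1),(p-sense()["position"]).round(1))
cv2.imwrite("pics/w5.png",f)
E
```

```text
time_s: 11.5
position: [423.6, 222.7, 137.9]
ee_rot: [[1.0, 0.001, 0.001], [0.001, -1.0, 0.0], [0.001, -0.0, -1.0]]
contact_force: [0.5, -0.7, 0.2]
gripper_width: 85.4
gripper_force: 0.0
[258.07172943 188.02791998]
[257.8 188. ] [47.  48.6] [423.1 222.2  18. ] [-9.000e-01  1.000e-01 -1.199e+02]
```

View pics/w5.png

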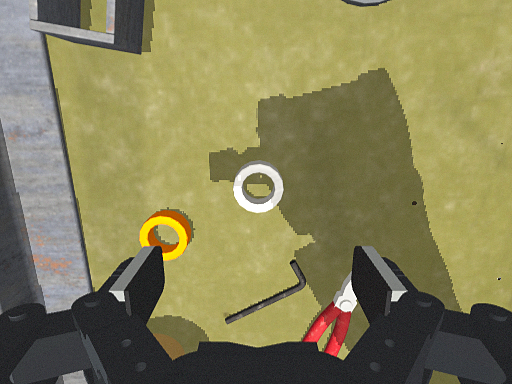

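The narrow ring is at (258,188), which gives (423,222). The orange ring at (166,238) and the hex key are clear of the fingers. Descend and grip.

```bash
python3 -m creep '[[[0,0,3],[0,0,0]],[[0,0,3],[0,0,0]],[[0,0,3],[0,0,0]],[[0,0,2.4],[0,0,0]],[[0,0,1.5],[0,0,0]],[[0,0,0.5],[0,0,0]],[[0,0,0],[0,0,0]],[[0,0,0],[0,0,0]]]' | grep -E "pos|force"
python3 -m creep '[[[0,0,0],[0,0,0]],[[0,0,0],[0,0,0]],[[0,0,0],[0,0,0]],[[0,0,0],[0,0,0]],[[0,0,0],[0,0,0]],[[0,0,0],[0,0,0]],[[0,0,0],[0,0,0]],[[0,0,0],[0,0,0]],[[0,0,0],[0,0,0]],[[0,0,0],[0,0,0]]]' 0
python3 -m creep '[[[0,0,-0.5],[0,0,0]],[[0,0,-1],[0,0,0]],[[0,0,-2],[0,0,0]],[[0,0,-3],[0,0,0]],[[0,0,-3],[0,0,0]],[[0,0,-2.5],[0,0,0]],[[0,0,0],[0,0,0]],[[0,0,0],[0,0,0]]]'
python3 - <<'E'
from h import *
c=cam("wrist");cv2.imwrite("pics/w6.png",c["frame"]);p=np.array(sense()["position"]);print(p,px(c,p+[0,0,14]))
E
```

```text
position: [423.5, 222.1, 4.5]
contact_force: [-0.1, 0.4, 0.8]
gripper_force: 0.0
time_s: 13.35
position: [423.1, 222.4, 4.4]
ee_rot: [[1.0, -0.0, 0.001], [-0.0, -1.0, 0.0], [0.001, -0.0, -1.0]]
contact_force: [-1.5, -0.6, 13.8]
gripper_width: 40.9
gripper_force: 59.2
time_s: 14.15
position: [422.9, 222.5, 124.3]
ee_rot: [[1.0, 0.0, 0.001], [-0.0, -1.0, 0.001], [0.001, -0.001, -1.0]]
contact_force: [-0.8, -0.2, -1.7]
gripper_width: 41.0
gripper_force: 61.5
[422.68740479 222.26626603 123.6240347 ] [257.04759666 265.95608559]
```

View pics/w6.png

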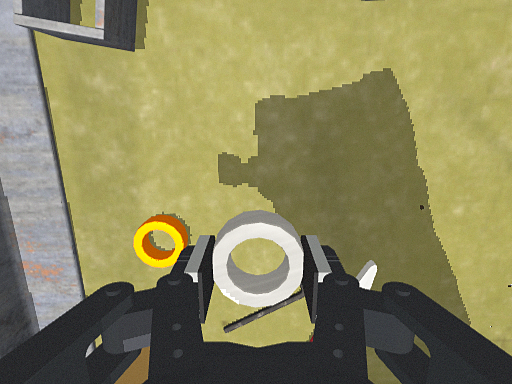

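The narrow ring is held level, its top face at (258,262). Carry it to the arbor; contact is expected at a TCP height of about 46.

```bash
python3 -m creep '[[[2,1,0],[0,0,0]],[[3,1.5,0],[0,0,0]],[[3,1.5,0],[0,0,0]],[[3,1.5,0],[0,0,0]],[[3,1.5,0],[0,0,0]],[[3,1.3,0],[0,0,0]],[[1.3,0,0],[0,0,0]],[[0,0,0],[0,0,0]],[[0,0,2],[0,0,0]],[[0,0,1],[0,0,0]],[[0,0,0],[0,0,0]],[[0,0,0],[0,0,0]]]'
```

```text
time_s: 15.4
position: [605.7, 139.3, 93.9]
ee_rot: [[1.0, 0.0, -0.0], [0.0, -1.0, 0.0], [-0.0, -0.0, -1.0]]
contact_force: [-0.5, 0.3, -0.7]
gripper_width: 40.9
gripper_force: 61.4
```

```bash
python3 -m creep '[[[0.1,0,1],[0,0,0]],[[0,0,1],[0,0,0]],[[0,0,1],[0,0,0]],[[0,0,1],[0,0,0]],[[0,0,0.4],[0,0,0]],[[0,0,0],[0,0,0]],[[0,0,0],[0,0,0]]]'|grep -E "pos|force"
python3 -m creep '[[[0,0,0.15],[0,0,0]],[[0,0,0],[0,0,0]],[[0,0,0],[0,0,0]]]'| grep -E "pos|force"
python3 -m creep '[[[0,0,0.1],[0,0,0]],[[0,0,0],[0,0,0]],[[0,0,0],[0,0,0]]]'| grep -E "pos|force"
```

```text
position: [607.1, 139.2, 50.0]
contact_force: [0.7, 0.2, -1.0]
gripper_force: 61.4
position: [607.0, 139.3, 48.5]
contact_force: [-0.2, 0.4, -1.1]
gripper_force: 61.4
position: [606.9, 139.2, 47.3]
contact_force: [0.2, 0.1, -1.0]
gripper_force: 61.4
```

```bash
python3 -m creep '[[[0,0,0.1],[0,0,0]],[[0,0,0],[0,0,0]],[[0,0,0],[0,0,0]]]'| grep -E "pos|force"
python3 -m creep '[[[0,0,0.05],[0,0,0]],[[0,0,0],[0,0,0]],[[0,0,0],[0,0,0]]]'| grep -E "pos|force"
```

```text
position: [607.0, 139.3, 46.6]
contact_force: [-1.2, -0.3, 5.3]
gripper_force: 62.0
position: [607.0, 139.2, 46.5]
contact_force: [-3.1, 0.5, 14.0]
gripper_force: 63.0
```

It touches at the expected height. Release and retreat.

```bash
python3 -m creep '[[[0,0,0],[0,0,0]],[[0,0,0],[0,0,0]],[[0,0,0],[0,0,0]],[[0,0,0],[0,0,0]],[[0,0,0],[0,0,0]],[[0,0,0],[0,0,0]],[[0,0,0],[0,0,0]],[[0,0,0],[0,0,0]]]' 100 | grep -E "force|width"
python3 -m creep '[[[0,0,-1],[0,0,0]],[[0,0,-2],[0,0,0]],[[0,0,-3],[0,0,0]],[[0,0,-3],[0,0,0]],[[-2,0,-1],[0,0,0]],[[-3,0,0],[0,0,0]],[[-3,0,0],[0,0,0]],[[-2,0,0],[0,0,0]],[[0,0,0],[0,0,0]],[[0,0,0],[0,0,0]],[[0,0,0],[0,0,0]]]'
python3 - <<'E'
from h import *
a=cam("wrist")["frame"][0:200,150:370];b=cam("side")["frame"][190:310,220:350]
cv2.imwrite("pics/w7.png",np.hstack([cv2.resize(a,(400,400)),cv2.resize(b,(400,400))]))
E
```

```text
contact_force: [0.3, 0.0, -0.4]
gripper_width: 85.0
gripper_force: 0.0
time_s: 19.2
position: [507.7, 139.2, 146.1]
ee_rot: [[1.0, -0.0, 0.001], [-0.0, -1.0, 0.0], [0.001, -0.0, -1.0]]
contact_force: [0.5, -0.1, 0.0]
gripper_width: 85.4
gripper_force: 0.0
```

View pics/w7.png

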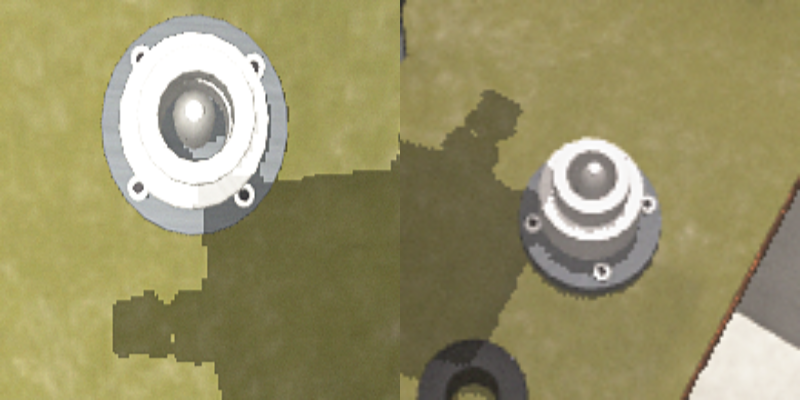

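Both views show the two rings stacked flat on the post, wide below narrow (crop positions (195,115) and (592,185)). The gripper is clear of everything.

```bash
python3 -c "
from rig import *
print(sign_off())"
```

```text
the job is handed in; nothing more can be done
None
```

The job is handed in: both rings are on the arbor, the wide one on the shoulder and the narrow one flat on top, both released, at about 19 s of the 54 s allowed, with the square tube never approached.

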